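# Bench-test a batch of panel flowmeters

## Robot

A 7-joint arm with a two-finger parallel gripper is mounted at the origin on the work surface. World frame = base frame: x ahead of the robot, y to its left, z up, the work surface at z = 0. Lengths are in m, angles in degrees, forces in N, time in s.
With the tool pointing down it reaches from about 0.35 to 0.9 m from the base axis. Payload 8.1 kg.
Tool frame: the origin (TCP) lies between the finger pads; the fingertips stand 25 mm ahead of it and the grasp point (between the pads) lies 6 mm ahead of it; z points along the fingers, y is the line along which they close (so a half turn about z gives the same grasp; the last joint's range is limited). The gripper opens to 92 mm and grips with 3 to 60 N. Pads are 19 mm wide; open, the fingers measure 130 mm over their backs; the gripper's body (75 mm by 190 mm) begins 47 mm behind the grasp point.
Start: joints at [59.324, 24.895, 1.432, 90.138, -0.665, 64.973, -4.303], TCP at [0.262, -0.567, 0.252] pointing down, gripper open.
Joint ranges: [-149.89, 149.89], [-25.12, 119.58], [-72.63, 75.52], [4.76, 147.25], [-75.54, 255.54], [6.69, 114.76], [-157.13, 157.13]. Speed limits (degrees/s): [127.2, 127.2, 172.46, 172.46, 180, 180, 180].

## Interface

Orientations are given as a 3x3 rotation matrix whose columns are the frame's x, y, z axes.
In Python, from workcell import * gives the robot as it stands. The module is installed in compiled form; this text tells all that it offers.
- The arm moves only by the tool play_rows, never from a script. Its arguments are lists of equal length, an entry for each row: "delta_pos": the shift along the world's x, y, z scaled (see below), a list of three; "delta_rot": the turn, a rotation vector about the world's x, y, z scaled (see below), a list of three; "grip": the opening, from 0 (shut) to 1 (fully open). In form: {"delta_pos": [[x, y, z], ...], "delta_rot": [[ax, ay, az], ...], "grip": [grip, ...]}. A call has 1 to 20 rows; each row is the pose to reach, as a shift and turn from the pose commanded when the call began; what a row does not reach only later rows make up. The controller multiplies each number of a shift by 300 mm and each number of a turn by 45 degrees. A row lasts 1/8 s, in which the tool goes at most 62.5 mm and 10.7 degrees, less where a joint would pass 70% of its speed; a pose out of reach is approached as far as the arm can. A call with a number of a shift or a turn outside -1 to 1 is refused whole. A call with a gripper value outside its range is refused whole. The fingers move at their own pace and stop on an object; "squeeze" is the grip in N (left out, the last holds). Time passes only in rows, so rows that repeat a pose let the fingers close. It gives the time, the measured TCP pose, the force, the opening and the grip force at its end, in the units of the state.
- get_obs(): the state, without advancing time (a new reading comes with each control period).
- get_image(name): name is "scene" or "top" or "wrist"; returns a dict with "frame" (400x640x3 uint8, red, green, blue), "z_map" (400x640 float32, m along the optical axis (not along the pixel's ray), 0 where there is no reading), "fx", "fy", "cx", "cy" (pixels), "world_from_camera" (4x4, takes a point from camera to world coordinates); the wrist camera has in their place "T_tool_cam" (4x4, takes a point from camera to tool coordinates, whose origin is the TCP and whose axes are the flange's). Camera axes: x right, y up, looking along -z (the intrinsics and any distortion apply to the point x, -y, -z); pixel columns grow to the right and rows downward; lengths in m; the calibration is good to about 2 mm. A picture is of the moment at which its call begins: read the wrist's pose just before it.
- hand_in(): hands the job in; it is judged then, once.
Trained networks look in a picture, given as the dict that the camera call returned (one of the last four; its "shot" number tells which), for a name from the list of things; names that differ only in an ending like _2 or _b are one class to them, and where a whole thing is asked for, a point or a joint stands for the part that bears it (a point fixed in the world has none). Each returns a list of dicts, best first, with "conf" (0 to 1); they miss things now and then, are a little off and sometimes report something else, mostly with a low value. They report only what shows in the picture. A call takes as long as a camera call.
- silhouettes(thing, picture): "pixels" (400x640 bool, what is visible of it) and "location" ([column, row] in pixels, amid what is visible of it).
The state is a dict: "clock": time; "qpos": joint angles; "qd": joint speeds; "joint_torque": joint torques, N m; "eef_pos": TCP position; "tool_rot": TCP orientation; "ft_force": force on the tool from outside, world axes, zero at the start; "ft_torque": the same for the moment, N m; "grip_width": finger opening in m; "grip_force": force on a finger pad.
Only numpy, scipy, OpenCV 4.12 (cv2) and the standard library are available. Lean on these libraries where they do the work, as an engineer would, in place of code of your own. Each camera call takes 0.05 s, during which the arm holds its last target. There are 200 camera calls.

## Task

Zero the empty tester with the large key, then slide every flowmeter from the foam tray, nose first, fully home into a dock bay of its own. With all of them home, run the test by pressing the small keys fully down one at a time in the order left, right, middle (as the robot sees them). Then lay all the flowmeters flat on the floor of the tray again, side by side with the noses pointing away from the robot, and clear the emptied tester with the large key once more; leave the bottle, carton and screwdriver alone.

Things in the scene. Friction and masses are not known exactly. Their poses are not given: they have to be found in the camera images.
- tray: White foam tray, fixed to the bench, 200 (x) x 286 (y) mm outside, 184 x 270 mm inside; floor 4 mm thick, rim 8 mm thick and 14 mm high. Origin under its middle at bench height, z up, x roughly away from the robot.
- dock: Fixed grey test dock: three bays side by side, open towards the robot, each a slot 67 mm wide, 22 mm high above the bare bench (its floor), 75 mm deep to a rigid stop; dividers with rounded fronts (radius 6.5 mm). Cover 253 mm wide, top at 34 mm, brass fittings to 56 mm. Origin: bench height, middle of the mouth plane; x into the bays, y along the row, z up. Bay centres at y = -80, 0, 80 mm.
- keypad: Grey console with a white face, fixed, 130 (x) x 150 (y) x 30 mm. One large round key (40 mm) on the side near the robot, and beyond it a row of three small round keys (24 mm), 46 mm apart along its y. Origin under its middle at bench height; x away from the robot, y to the robot's left.
- bay0 (a point): The right bay (as the robot sees it): point on the bench in the middle of its end stop, 75 mm inside the mouth; same axes as the dock.
- bay1 (a point): The middle bay (as the robot sees it): point on the bench in the middle of its end stop, 75 mm inside the mouth; same axes as the dock.
- bay2 (a point): The left bay (as the robot sees it): point on the bench in the middle of its end stop, 75 mm inside the mouth; same axes as the dock.
- key_zero (a joint): The large round key: spring push key, 0 up, 0.006 m fully down (about 5 N); counts as pressed beyond 0.004 m and springs back when let go.
- key_zero_top (a point): Middle of the top of the large round key; moves with it, pressed straight down.
- key_left (a joint): The left small key (as the robot sees it, +y): spring push key, 0 up, 0.006 m fully down (about 5 N); counts as pressed beyond 0.004 m and springs back when let go.
- key_left_top (a point): Middle of the top of the left small key (as the robot sees it, +y); moves with it, pressed straight down.
- key_mid (a joint): The middle small key: spring push key, 0 up, 0.006 m fully down (about 5 N); counts as pressed beyond 0.004 m and springs back when let go.
- key_mid_top (a point): Middle of the top of the middle small key; moves with it, pressed straight down.
- key_right (a joint): The right small key (-y): spring push key, 0 up, 0.006 m fully down (about 5 N); counts as pressed beyond 0.004 m and springs back when let go.
- key_right_top (a point): Middle of the top of the right small key (-y); moves with it, pressed straight down.
- meter1: Panel flowmeter (all alike; may be absent): flat metal slab 140 (x) x 64 (y) x 14 mm, 0.15 to 0.3 kg. On it a black block handle 30 (x) x 26 (y) x 24 mm high, centre at x = -25 mm, top 38 mm above the underside; grasp it across y. Origin: centre of the underside, z up, +x to the nose (end far from the handle), which enters the bay. At home the handle stands 5 mm outside the mouth.
- meter1_nose (a point): Middle of the lower edge of that flowmeter's nose end.
- meter2: Panel flowmeter (all alike; may be absent): flat metal slab 140 (x) x 64 (y) x 14 mm, 0.15 to 0.3 kg. On it a black block handle 30 (x) x 26 (y) x 24 mm high, centre at x = -25 mm, top 38 mm above the underside; grasp it across y. Origin: centre of the underside, z up, +x to the nose (end far from the handle), which enters the bay. At home the handle stands 5 mm outside the mouth.
- meter2_nose (a point): Middle of the lower edge of that flowmeter's nose end.
- meter3: Panel flowmeter (all alike; may be absent): flat metal slab 140 (x) x 64 (y) x 14 mm, 0.15 to 0.3 kg. On it a black block handle 30 (x) x 26 (y) x 24 mm high, centre at x = -25 mm, top 38 mm above the underside; grasp it across y. Origin: centre of the underside, z up, +x to the nose (end far from the handle), which enters the bay. At home the handle stands 5 mm outside the mouth.
- meter3_nose (a point): Middle of the lower edge of that flowmeter's nose end.
- spray: Bystander: closed white bottle, 60 mm across, 130 mm high, standing; origin under its middle.
- carton: Bystander: cardboard box 90 x 120 x 60 mm; origin under its middle.
- driver: Bystander: screwdriver lying on the bench; origin under its middle.

How it is judged:
By the outcome, as a careful person would: the job done as asked, in the order asked, and still so for the second after the job is handed in, with the robot touching nothing.
Of meter1, meter2, meter3 only 2 to 3 are there at a start; the rules pass over those that are not, and their reading is None.
At some moment in a run one of meter1, meter2, meter3 may be knocked a few centimetres aside while the robot is not near it.
Once in a run the grip may slacken for a moment while it holds something.
It also fails if it takes over 210 s, if anything falls off the work surface, if the arm or the gripper's body presses on something with over 40 N, if the wrist force passes 120 N, or if a joint passes its speed limit or range.

## Working session

There is one attempt and no reset: what is moved stays moved. The work goes in short steps, Python scripts to look and compute and a tool call to move; the robot and the scene stay as the last step left them, time stands still between calls to the robot, and variables do not carry over. Pictures are saved under pics/ and viewed, at most 14 in all, crops included, and the job is handed in when it is done.

Besides the shell and the picture viewer there is one more tool, called as a command line: name --argument value ..., lists and objects as JSON in quotes. play_rows: Moves the arm, as the interface text tells. Shifts and turns lie within -1 to 1; 1 stands for 300 mm of shift or 45 degrees of turn. Its arguments: {"type":"object","properties":{"delta_pos":{"type":"array"},"delta_rot":{"type":"array"},"grip":{"type":"array"},"squeeze":{"type":"number"}},"required":["delta_pos","delta_rot","grip"]}

```bash
mkdir -p pics
cat > h.py <<'E'
from workcell import *
import numpy as np, cv2
def save(im,n,crop=None,s=1):
    f=im["frame"][:,:,::-1]
    if crop: f=f[crop[1]:crop[3],crop[0]:crop[2]]
    cv2.imwrite(f"pics/{n}.png",cv2.resize(f,None,fx=s,fy=s) if s!=1 else f)
def T(im,obs=None):
    if "world_from_camera" in im: return np.array(im["world_from_camera"])
    W=np.eye(4);W[:3,:3]=np.array(obs["tool_rot"]);W[:3,3]=obs["eef_pos"]
    return W@np.array(im["T_tool_cam"])
def cloud(im,obs=None):
    z=im["z_map"];v,u=np.mgrid[0:400,0:640]
    P=np.stack([(u-im["cx"])/im["fx"]*z,-(v-im["cy"])/im["fy"]*z,-z,np.ones_like(z)],-1)
    P=P@T(im,obs).T
    P=P[...,:3];P[z==0]=np.nan
    return P
def proj(im,p,obs=None):
    c=np.linalg.inv(T(im,obs))@np.append(p,1)
    return im["cx"]+im["fx"]*c[0]/-c[2], im["cy"]-im["fy"]*c[1]/-c[2]
def onplane(im,uv,h,obs=None):
    M=T(im,obs);d=M[:3,:3]@np.array([(uv[0]-im["cx"])/im["fx"],-(uv[1]-im["cy"])/im["fy"],-1])
    return M[:3,3]+d*(h-M[2,3])/d[2]
E
python3 - <<'E'
from h import *
o=get_obs();print(o["clock"],o["eef_pos"],o["tool_rot"],o["grip_width"],o["ft_force"])
for n in("top","scene"):
    im=get_image(n);save(im,n);P=cloud(im)
    print(n,{k:im[k] for k in im if k not in("frame","z_map")})
    for t in("tray","dock","keypad","key_zero","key_left","meter1","spray","carton","driver"):
        for s in silhouettes(t,im)[:4]:
            q=P[s["pixels"]];q=q[~np.isnan(q[:,0])]
            print(t,round(s["conf"],2),np.round(s["location"]),s["pixels"].sum(),np.round(np.median(q,0),3) if len(q) else None)
E
```

```text
0.0 [ 0.26189443 -0.56696221  0.25093884] [[ 9.07824388e-01  4.19349816e-01 -7.81883098e-04]
 [ 4.19350525e-01 -9.07823346e-01  1.38186534e-03]
 [-1.30326753e-04 -1.58237415e-03 -9.99998740e-01]] 0.09210229110516362 [-1.14467695 -0.39848051 -0.68102339]
top {'fx': 501.1277025409928, 'fy': 501.1277025409928, 'cx': 319.415821478449, 'cy': 197.00235497597455, 'world_from_camera': array([[ 1.99918576e-02,  9.83390317e-01, -1.80399028e-01,
         3.32637588e-01],
       [-9.99797056e-01,  2.01120344e-02, -1.16309094e-03,
        -2.20847355e-02],
       [ 2.48441909e-03,  1.80385670e-01,  9.83592821e-01,
         1.55502396e+00],
       [ 0.00000000e+00,  0.00000000e+00,  0.00000000e+00,
         1.00000000e+00]]), 'shot': 1}
tray 0.68 [226. 221.] 4146 [0.531 0.27  0.005]
tray 0.62 [182. 218.] 966 [0.546 0.394 0.018]
dock 0.7 [325. 183.] 2220 [ 0.65  -0.04   0.034]
keypad 0.86 [435. 254.] 2225 [ 0.45  -0.372  0.032]
key_zero 0.23 [183. 219.] 957 [0.545 0.395 0.018]
key_left 0.45 [425. 239.] 54 [ 0.488 -0.332  0.05 ]
meter1 0.95 [184. 215.] 977 [0.546 0.394 0.017]
meter1 0.89 [212. 218.]
[... 716 characters left out ...]
 [311. 215.] 2594 [ 0.658 -0.019  0.033]
keypad 0.81 [308. 120.] 1371 [ 0.46  -0.357  0.03 ]
key_zero 0.67 [311. 110.] 88 [ 0.424 -0.372  0.05 ]
key_left 0.72 [421. 296.] 1500 [0.543 0.319 0.017]
key_left 0.51 [303. 127.] 42 [ 0.49  -0.328  0.049]
key_left 0.43 [307. 215.] 2633 [ 0.658 -0.021  0.033]
meter1 0.8 [440. 323.] 1671 [0.551 0.402 0.018]
meter1 0.74 [420. 294.] 1487 [0.543 0.319 0.018]
meter1 0.53 [307. 210.] 2620 [ 0.658 -0.021  0.033]
spray 0.84 [240. 144.] 642 [ 0.701 -0.351  0.071]
spray 0.44 [245. 242.] 391 [ 0.839 -0.05   0.02 ]
carton 0.8 [338. 330.] 2465 [0.775 0.293 0.059]
carton 0.54 [240. 141.] 620 [ 0.701 -0.35   0.071]
driver 0.68 [245. 242.] 428 [ 0.841 -0.05   0.02 ]
```

Run:
```python
import cv2,numpy as np
a=cv2.imread("pics/top.png")[100:300,140:490];cv2.imwrite("pics/a.png",cv2.resize(a,None,fx=2.28,fy=2.28,interpolation=2))
```

```text
(no output)
```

View pics/a.png

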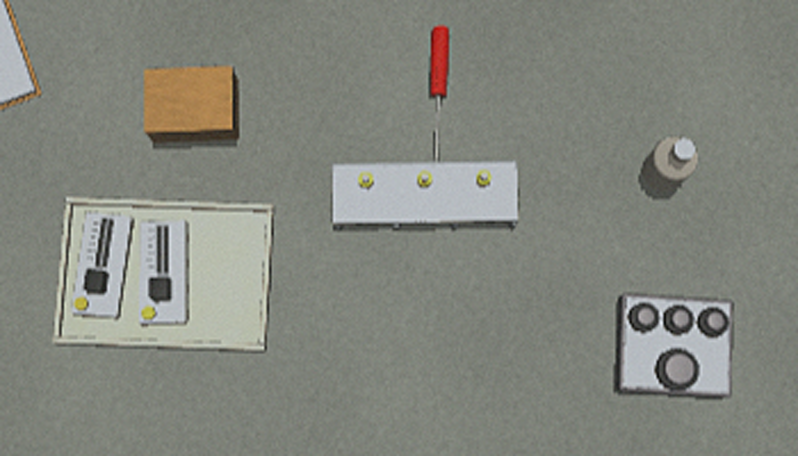

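View pics/scene.png

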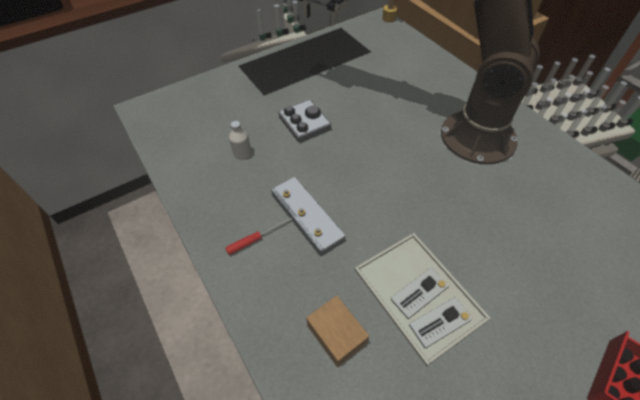

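The top view (crop) shows two meters in the tray with black handles at about (97,280) and (160,288). The dock is at (425,195), with its mouth toward the robot. The keypad is at (678,345), with the large key at (677,370). The scene view agrees: there are only two meters. Next I'll fit the geometry from both clouds.

```bash
cat > fit.py <<'E'
from h import *
def rect(P,mask,z0,z1,lo,hi):
    m=(P[...,2]>z0)&(P[...,2]<z1)&(P[...,0]>lo[0])&(P[...,0]<hi[0])&(P[...,1]>lo[1])&(P[...,1]<hi[1])
    if mask is not None:m&=mask
    m=cv2.morphologyEx(m.astype(np.uint8),cv2.MORPH_OPEN,np.ones((2,2)))>0
    q=P[m][:,:2].astype(np.float32)*1000
    if len(q)<10: return None,0
    (c,s,a)=cv2.minAreaRect(q)
    if s[0]<s[1]: s=s[::-1];a+=90
    a=(a+90)%180-90
    return (np.round(c,1),np.round(s,1),round(a,1),len(q),round(float(np.median(P[m][:,2]))*1000,1)),m
def run():
    for n in("top","scene"):
        im=get_image(n);P=cloud(im);b=P[...,2][(P[...,0]>.3)&(P[...,0]<.5)&(abs(P[...,1])<.15)]
        print(n,"bench",np.nanmedian(b),np.nanstd(b))
        print("dock",rect(P,None,.027,.041,(.55,-.25),(.8,.15))[0])
        print("keypad",rect(P,None,.022,.038,(.33,-.5),(.6,-.25))[0])
        print("keys>",rect(P,None,.042,.06,(.455,-.5),(.6,-.25))[0])
        print("zero",rect(P,None,.042,.06,(.33,-.5),(.453,-.25))[0])
        print("tray",rect(P,None,.009,.03,(.35,.1),(.68,.5))[0])
        for s in silhouettes("meter1",im):
            if s["conf"]<.5: continue
            print("m",round(s["conf"],2),np.round(s["location"]),rect(P,s["pixels"],.012,.025,(.35,-.5),(.8,.5))[0])
            k=cv2.dilate(s["pixels"].astype(np.uint8),np.ones((5,5)))>0
            print("  handle",rect(P,k,.034,.05,(.35,-.5),(.8,.5))[0])
if __name__=="__main__": run()
E
python3 fit.py
```

```text
top bench -0.00034188571468229956 0.003466772746683735
dock (array([676.3, -49. ]), array([232.5,  90.4]), 81.3, 1940, nan)
keypad (array([ 449.4, -382.9]), array([156.5, 128.7]), 87.4, 1389, nan)
keys> (array([ 483. , -382.5]), array([120.5,  35.5]), -86.2, 179, 49.8)
zero (array([ 418.1, -381.3]), array([43.6, 41.8]), -67.9, 160, nan)
tray (array([534.1, 310.5]), array([287.9, 199.1]), 89.0, 2359, nan)
m 0.79 [182. 216.] (array([543.5, 395. ]), array([138.8,  62. ]), -5.0, 734, nan)
  handle (array([519.6, 399.1]), array([27.5, 25.7]), -7.9, 82, nan)
m 0.65 [213. 220.] (array([536. , 312.8]), array([137.6,  56.1]), 6.4, 747, nan)
  handle (array([511.2, 310.6]), array([26.8, 24.2]), 1.5, 83, 40.6)
scene bench -0.0010376821671078673 0.0018489675337815725
dock (array([646.4, -35.5]), array([248.7,  98.6]), -86.9, 2107, nan)
keypad (array([ 432.6, -347.4]), array([156.4, 114. ]), 61.6, 773, nan)
keys> (array([ 483.2, -373.9]), array([115.8,  30.3]), 85.3, 125, 47.4)
zero (array([ 417.3, -371.5]), array([39. , 22.5]), 44.9, 88, nan)
tray (array([nan, nan]), array([nan,  0.]), nan, 3905, nan)
m 0.81 [421. 292.] (array([535.7, 318.8]), array([146.6,  58.1]), 5.0, 1211, nan)
  handle (array([508.6, 316.3]), array([40.1, 22.6]), 3.7, 128, 40.2)
```

play_rows --delta_pos '[[0.46,0.62,0.2],[0.46,0.62,0.2],[0.46,0.62,0.2],[0.46,0.62,0.2],[0.46,0.62,0.2],[0.46,0.62,0.2],[0.46,0.62,0.2]]' --delta_rot '[[0,0,-0.55],[0,0,-0.55],[0,0,-0.55],[0,0,-0.55],[0,0,-0.55],[0,0,-0.55],[0,0,-0.55]]' --grip '[0,0,0,0,0,0,0]'

```text
clock: 2.08
eef_pos: [0.3989, -0.3826, 0.3113]
tool_rot: [[1.0, -0.002, -0.001], [-0.002, -1.0, -0.0], [-0.001, 0.0, -1.0]]
ft_force: [-0.9, -0.3, -0.9]
grip_width: 0.0264
grip_force: 0.0
```

```bash
cat > fit.py <<'E'
from h import *
def rect(P,mask,z0,z1,lo,hi):
    m0=(P[...,2]>z0)&(P[...,2]<z1)&(P[...,0]>lo[0])&(P[...,0]<hi[0])&(P[...,1]>lo[1])&(P[...,1]<hi[1])
    if mask is not None:m0&=mask
    m=cv2.morphologyEx(m0.astype(np.uint8),cv2.MORPH_OPEN,np.ones((3,3)))>0
    m&=m0
    q=P[m][:,:2].astype(np.float32)*1000
    if len(q)<10: return None
    (c,s,a)=cv2.minAreaRect(q)
    if s[0]<s[1]: s=s[::-1];a+=90
    a=(a+90)%180-90
    return (np.round(c,1),np.round(s,1),round(a,1),len(q),round(float(np.median(P[m][:,2]))*1000,1))
def wrist():
    o=get_obs();im=get_image("wrist");return o,im,cloud(im,o)
E
python3 - <<'E'
from fit import *
o,im,P=wrist();save(im,"w1")
print(o["clock"],o["eef_pos"],o["tool_rot"],o["grip_width"]);print(im["T_tool_cam"],im["fx"],im["cx"],im["cy"])
for n in("keypad","key_zero","key_left","key_mid","key_right"):
    for s in silhouettes(n,im)[:4]:
        q=P[s["pixels"]];print(n,round(s["conf"],2),np.round(s["location"]),s["pixels"].sum(),np.nanmedian(q,0).round(4),rect(P,s["pixels"],.01,.06,(.2,-.6),(.7,-.2)), onplane(im,s["location"],.045,o).round(4))
E
```

```text
2.075 [ 0.39891777 -0.38262086  0.31134932] [[ 9.99998125e-01 -1.70069769e-03 -9.26097159e-04]
 [-1.70079133e-03 -9.99998549e-01 -1.00335953e-04]
 [-9.25925174e-04  1.01910863e-04 -9.99999566e-01]] 0.02643357292499928
[[ 1.25116854e-04  9.50042586e-01  3.12120281e-01  8.36235744e-02]
 [ 9.99999988e-01 -1.45962819e-04  4.34257014e-05 -7.79544525e-05]
 [ 8.68142218e-05  3.12120272e-01 -9.50042593e-01 -1.32252104e-01]
 [ 0.00000000e+00  0.00000000e+00  0.00000000e+00  1.00000000e+00]] 279.52371014272495 318.1472259317488 200.18750608674594
keypad 0.96 [314. 125.] 9335 [ 0.4555 -0.3784  0.0305] (array([ 450.2, -378.3]), array([149.8, 130.2]), 87.1, 9276, 30.5) [ 0.4605 -0.3766  0.045 ]
key_zero 0.8 [314. 152.] 652 [ 0.4185 -0.3767  0.0512] (array([ 416.7, -376.5]), array([40.7, 40.5]), 44.6, 651, 51.2) [ 0.4231 -0.376   0.045 ]
key_left 0.81 [284. 105.] 246 [ 0.4854 -0.3342  0.0512] (array([ 485.9, -334.5]), array([21.6, 21.3]), -0.6, 244, 51.2) [ 0.4865 -0.337   0.045 ]
key_mid 0.68 [345. 109.] 262 [ 0.4814 -0.425   0.0511] (array([ 481.5, -425.1]), array([23.2, 21.8]), 46.5, 262, 51.1) [ 0.4817 -0.4185  0.045 ]
key_mid 0.61 [316. 108.] 250 [ 0.4828 -0.3798  0.0511] (array([ 483.3, -379.8]), array([21.7, 21.5]), -0.1, 242, 51.1) [ 0.4834 -0.3795  0.045 ]
key_right 0.73 [348. 110.] 261 [ 0.4814 -0.4251  0.0511] (array([ 480.6, -425.6]), array([23.7, 22. ]), -89.5, 261, 51.1) [ 0.4801 -0.4237  0.045 ]
```

View pics/w1.png

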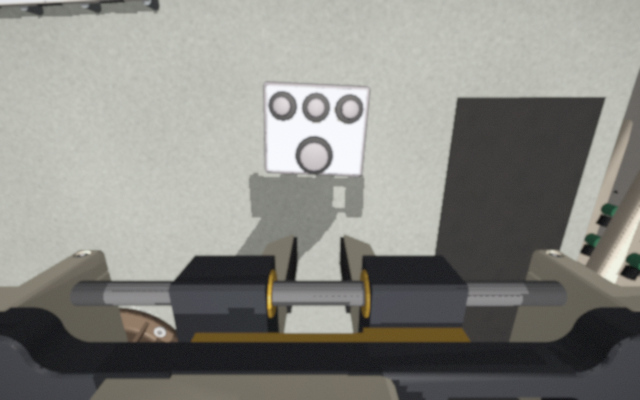

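play_rows --delta_pos '[[0.06,0.02,-0.2],[0.06,0.02,-0.4],[0.06,0.02,-0.6],[0.06,0.02,-0.74],[0.06,0.02,-0.76],[0.06,0.02,-0.78],[0.06,0.02,-0.79],[0.06,0.02,-0.8],[0.06,0.02,-0.805],[0.06,0.02,-0.805]]' --delta_rot '[[0,0,0],[0,0,0],[0,0,0],[0,0,0],[0,0,0],[0,0,0],[0,0,0],[0,0,0],[0,0,0],[0,0,0]]' --grip '[0,0,0,0,0,0,0,0,0,0]'

```text
clock: 3.62
eef_pos: [0.419, -0.3762, 0.0713]
tool_rot: [[1.0, 0.001, 0.002], [0.001, -1.0, -0.002], [0.002, 0.002, -1.0]]
ft_force: [-0.0, -1.2, 6.2]
grip_width: 0.0004
grip_force: 3.4
```

play_rows --delta_pos '[[0,0,-0.007],[0,0,-0.01],[0,0,-0.01]]' --delta_rot '[[0,0,0],[0,0,0],[0,0,0]]' --grip '[0,0,0]'

```text
clock: 4.0
eef_pos: [0.4191, -0.3763, 0.0707]
tool_rot: [[1.0, 0.001, 0.003], [0.001, -1.0, -0.002], [0.003, 0.002, -1.0]]
ft_force: [-7.6, 5.5, 36.6]
grip_width: 0.0003
grip_force: 18.4
```

play_rows --delta_pos '[[0,0,0.2],[0,0,0.4],[0.1,0.15,0.6],[0.3,0.5,0.77],[0.44,1,0.77],[0.44,1,0.77],[0.44,1,0.77],[0.44,1,0.77],[0.44,1,0.77]]' --delta_rot '[[0,0,0],[0,0,0],[0,0,0],[0,0,0],[0,0,0],[0,0,0],[0,0,0],[0,0,0],[0,0,0]]' --grip '[0,0,0,0.6,0.6,0.6,0.6,0.6,0.6]'

```text
clock: 5.12
eef_pos: [0.5512, -0.0705, 0.2988]
tool_rot: [[1.0, 0.008, 0.001], [0.008, -1.0, 0.002], [0.001, -0.002, -1.0]]
ft_force: [0.0, -0.2, -0.4]
grip_width: 0.0534
grip_force: 0.0
```

Run:
```python
from fit import *
o,im,P=wrist();save(im,"w2")
print(o["clock"],o["eef_pos"],o["grip_width"],o["ft_force"])
for s in silhouettes("dock",im)[:2]:
    print(round(s["conf"],2),np.round(s["location"]),rect(P,s["pixels"],.029,.039,(.5,-.3),(.9,.3)))
b=P[...,2][(abs(P[...,1])<.2)&(P[...,0]<.58)&(P[...,0]>.5)];print("bench",np.nanmedian(b))
# dividers near front: points with x just before cover
m=(P[...,2]>.004)&(P[...,2]<.03)&(P[...,0]>.57)&(P[...,0]<.66)&(abs(P[...,1]+.04)<.16)
q=P[m];print(len(q));
h,e=np.histogram(q[:,1],bins=np.arange(-.2,.12,.005));print([(round(x,3),int(n)) for x,n in zip(e,h) if n])
```

```text
5.125 [ 0.55120871 -0.07049539  0.29884662] 0.05336298905924581 [ 0.04382251 -0.23349361 -0.36454117]
0.61 [296.  93.] (array([650.4, -39.6]), array([253.3,  84.3]), -88.0, 11844, 33.4)
0.31 [ 19. 171.] None
bench 0.3670626857586232
120
[(np.float64(-0.17), 1), (np.float64(-0.165), 7), (np.float64(-0.16), 7), (np.float64(-0.14), 1), (np.float64(-0.135), 4), (np.float64(-0.13), 3), (np.float64(-0.125), 3), (np.float64(-0.12), 2), (np.float64(-0.115), 2), (np.float64(-0.11), 3), (np.float64(-0.09), 1), (np.float64(-0.085), 11), (np.float64(-0.08), 6), (np.float64(-0.06), 1), (np.float64(-0.055), 1), (np.float64(-0.05), 3), (np.float64(-0.045), 3), (np.float64(-0.04), 4), (np.float64(-0.035), 4), (np.float64(-0.03), 2), (np.float64(-0.01), 4), (np.float64(-0.005), 7), (np.float64(0.0), 5), (np.float64(0.02), 2), (np.float64(0.025), 2), (np.float64(0.03), 3), (np.float64(0.035), 3), (np.float64(0.04), 2), (np.float64(0.045), 4), (np.float64(0.05), 2), (np.float64(0.07), 3), (np.float64(0.075), 9), (np.float64(0.08), 5)]
```

View pics/w2.png

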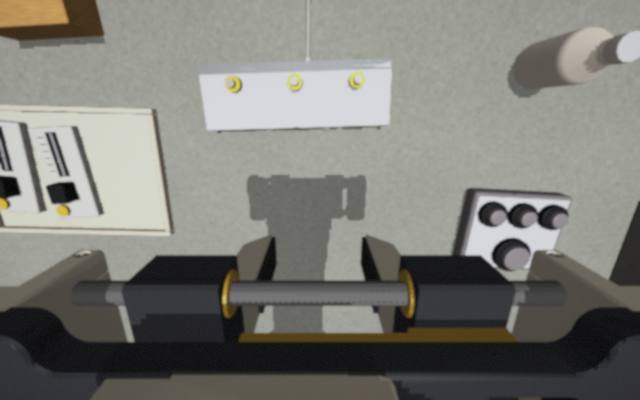

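play_rows --delta_pos '[[-0.05,0.2,0.05],[-0.1,0.4,0.05],[-0.15,0.6,0.05],[-0.2,0.8,0.05],[-0.27,1,0.05],[-0.27,1,0.05],[-0.27,1,0.05],[-0.27,1,0.05]]' --delta_rot '[[0,0,0],[0,0,0],[0,0,0],[0,0,0],[0,0,0],[0,0,0],[0,0,0],[0,0,0]]' --grip '[0.65,0.65,0.65,0.65,0.65,0.65,0.65,0.65]'

```text
clock: 6.22
eef_pos: [0.47, 0.2222, 0.3131]
tool_rot: [[1.0, -0.003, 0.0], [-0.003, -1.0, -0.001], [0.0, 0.001, -1.0]]
ft_force: [-0.1, 0.2, -0.4]
grip_width: 0.0594
grip_force: 0.0
```

```bash
cat > tray.py <<'E'
from fit import *
def look(name=None,zb=.004):
    o,im,P=wrist()
    if name: save(im,name)
    print(o["clock"],o["eef_pos"].round(4),np.degrees(np.arctan2(o["tool_rot"][1][0],o["tool_rot"][0][0])).round(2),o["grip_width"],o["ft_force"])
    lo,hi=(.3,-.5),(.85,.55)
    ss=silhouettes("tray",im)
    for s in ss[:1]: print("tray",round(s["conf"],2),rect(P,s["pixels"],.009,.03,lo,hi))
    print("rim",rect(P,None,.0095,.016,(.4,.1),(.68,.5)))
    for s in silhouettes("meter1",im):
        if s["conf"]<.3: continue
        k=cv2.dilate(s["pixels"].astype(np.uint8),np.ones((5,5)))>0
        print("m",round(s["conf"],2),np.round(s["location"]),rect(P,s["pixels"],zb+.008,zb+.02,lo,hi),"handle",rect(P,k,zb+.031,zb+.045,lo,hi))
    return o,im,P
if __name__=="__main__":
    import sys
    look(sys.argv[1] if len(sys.argv)>1 else None, float(sys.argv[2]) if len(sys.argv)>2 else .004)
E
python3 tray.py w3
```

```text
6.225 [0.47   0.2222 0.3131] -0.17 0.059352540637156406 [-0.143512    0.22706486 -0.42762879]
tray 0.97 (array([535.6, 313.4]), array([286.1, 200.6]), 89.0, 3762, 13.1)
rim (array([535.6, 313.4]), array([286.1, 200.6]), 89.0, 3715, 13.1)
m 0.74 [199. 109.] (array([545. , 397.9]), array([140.4,  64.6]), -4.4, 3891, 17.5) handle (array([520.5, 399.5]), array([30.1, 25.6]), -3.5, 415, 41.2)
m 0.56 [255. 118.] (array([536.9, 314.3]), array([139.8,  64.3]), 3.3, 3815, 17.6) handle (array([512.1, 312.8]), array([29.7, 25.7]), 3.4, 385, 41.2)
```

View pics/w3.png

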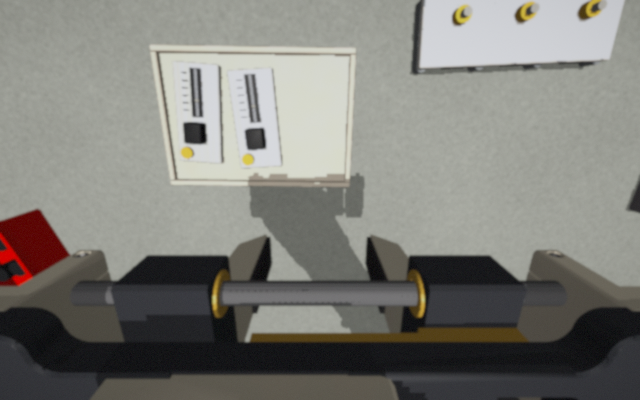

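play_rows --delta_pos '[[0.14,0.302,-0.1],[0.14,0.302,-0.3],[0.14,0.302,-0.5],[0.14,0.302,-0.677],[0.14,0.302,-0.677],[0.14,0.302,-0.677]]' --delta_rot '[[0,0,0.077],[0,0,0.077],[0,0,0.077],[0,0,0.077],[0,0,0.077],[0,0,0.077]]' --grip '[0.65,0.65,0.65,0.65,0.65,0.65]'

```text
clock: 7.12
eef_pos: [0.512, 0.3153, 0.1116]
tool_rot: [[0.998, 0.06, 0.001], [0.06, -0.998, 0.001], [0.001, -0.001, -1.0]]
ft_force: [0.1, -0.7, 0.9]
grip_width: 0.0598
grip_force: 0.0
```

play_rows --delta_pos '[[0,-0.008,-0.08],[0,-0.008,-0.15],[0,-0.008,-0.2],[0,-0.008,-0.217],[0,-0.008,-0.217],[0,-0.008,-0.217],[0,-0.008,-0.217],[0,-0.008,-0.217],[0,-0.008,-0.217],[0,-0.008,-0.217]]' --delta_rot '[[0,0,0],[0,0,0],[0,0,0],[0,0,0],[0,0,0],[0,0,0],[0,0,0],[0,0,0],[0,0,0],[0,0,0]]' --grip '[0.65,0.65,0.65,0.65,0,0,0,0,0,0]' --squeeze 35

```text
clock: 8.38
eef_pos: [0.5113, 0.3129, 0.0454]
tool_rot: [[0.998, 0.061, 0.0], [0.061, -0.998, 0.0], [0.0, -0.0, -1.0]]
ft_force: [-0.7, -0.1, 5.0]
grip_width: 0.0256
grip_force: 35.0
```

play_rows --delta_pos '[[0,0,0.1],[-0.03,0,0.2],[-0.07,-0.1,0.25],[-0.07,-0.25,0.25],[-0.07,-0.4,0.25],[-0.07,-0.6,0.25],[-0.07,-0.75,0.25],[-0.07,-0.9,0.25],[-0.07,-0.9,0.25]]' --delta_rot '[[0,0,0],[0,0,0],[0,0,-0.033],[0,0,-0.033],[0,0,-0.033],[0,0,-0.033],[0,0,-0.033],[0,0,-0.033],[0,0,-0.033]]' --grip '[0,0,0,0,0,0,0,0,0]'

```text
clock: 9.5
eef_pos: [0.4894, 0.0382, 0.1195]
tool_rot: [[1.0, 0.029, -0.002], [0.029, -1.0, -0.002], [-0.002, 0.002, -1.0]]
ft_force: [0.6, 0.8, -1.8]
grip_width: 0.0257
grip_force: 35.0
```

play_rows --delta_pos '[[0.01,-0.14,0],[0.01,-0.27,-0.05],[0.01,-0.27,-0.12],[0.01,-0.27,-0.12],[0.01,-0.27,-0.12]]' --delta_rot '[[0,0,0],[0,0,0],[0,0,0],[0,0,0],[0,0,0]]' --grip '[0,0,0,0,0]'

```text
clock: 10.12
eef_pos: [0.4934, -0.037, 0.0845]
tool_rot: [[0.999, 0.037, 0.0], [0.037, -0.999, 0.001], [0.0, -0.001, -1.0]]
ft_force: [-0.0, 0.5, -2.5]
grip_width: 0.0259
grip_force: 35.0
```

```bash
cat > pre.py <<'E'
from fit import *
import sys
o,im,P=wrist();save(im,sys.argv[1]);z=o["eef_pos"][2]-.042
print(o["clock"],o["eef_pos"].round(4),np.degrees(np.arctan2(o["tool_rot"][1][0],o["tool_rot"][0][0])).round(2),o["grip_width"],o["ft_force"].round(1),"under~",z.round(4))
x,y=o["eef_pos"][:2]
print("slab",rect(P,None,z+.008,z+.02,(x,y-.05),(x+.11,y+.05)))
print("dock",rect(P,None,.029,.039,(.59,-.3),(.75,.15)))
E
python3 pre.py w4
```

```text
10.125 [ 0.4934 -0.037   0.0845] 2.11 0.02592688753248964 [-0.   0.5 -2.5] under~ 0.0425
slab (array([542.6, -35.3]), array([94. , 64.5]), 2.1, 16409, 56.5)
dock (array([621.8, -40.6]), array([253.6,  27.3]), -87.8, 22728, 33.3)
```

View pics/w4.png

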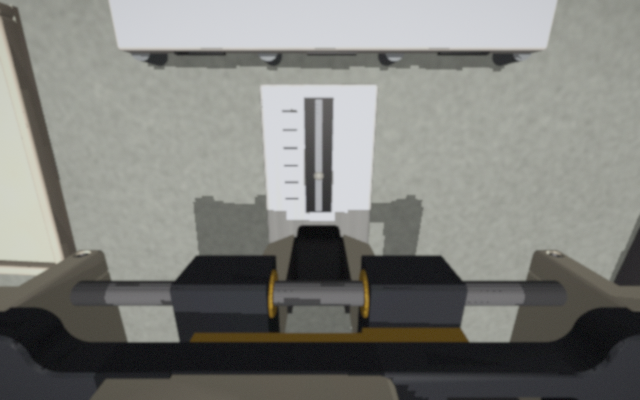

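play_rows --delta_pos '[[0,-0.01,-0.05],[0,-0.01,-0.1],[0,-0.01,-0.132],[0,-0.01,-0.132],[0,-0.01,-0.132],[0,-0.01,-0.132]]' --delta_rot '[[0,0,0],[0,0,0],[0,0,0],[0,0,0],[0,0,0],[0,0,0]]' --grip '[0,0,0,0,0,0]'

```text
clock: 10.92
eef_pos: [0.4934, -0.0412, 0.0448]
tool_rot: [[0.999, 0.035, 0.001], [0.035, -0.999, -0.0], [0.001, 0.0, -1.0]]
ft_force: [-0.4, -0.0, -2.5]
grip_width: 0.0259
grip_force: 35.0
```

```bash
python3 pre.py w5
```

```text
10.925 [ 0.4934 -0.0412  0.0448] 2.02 0.02589169101062187 [-0.4 -0.  -2.5] under~ 0.0028
slab (array([542.8, -39.5]), array([93.5, 64.3]), 2.0, 16417, 16.9)
dock (array([615.5, -40.3]), array([253.1,  14.7]), -87.9, 19668, 33.2)
```

play_rows --delta_pos '[[0,-0.012,0],[0,-0.012,0],[0.05,-0.01,0],[0.08,-0.009,0],[0.11,-0.008,0],[0.14,-0.007,0],[0.17,-0.006,0],[0.2,-0.005,0],[0.2,-0.005,0]]' --delta_rot '[[0,0,0],[0,0,0],[0,0,0],[0,0,0],[0,0,0],[0,0,0],[0,0,0],[0,0,0],[0,0,0]]' --grip '[0,0,0,0,0,0,0,0,0]'

```text
clock: 12.1
eef_pos: [0.5539, -0.0426, 0.0444]
tool_rot: [[0.999, 0.035, 0.001], [0.035, -0.999, 0.0], [0.001, -0.0, -1.0]]
ft_force: [-0.3, -0.2, -3.1]
grip_width: 0.0256
grip_force: 35.0
```

play_rows --delta_pos '[[0.04,0.001,-0.004],[0.07,0.002,-0.006],[0.1,0.004,-0.006],[0.11,0.004,-0.006],[0.12,0.004,-0.006],[0.125,0.004,-0.006]]' --delta_rot '[[0,0,0],[0,0,0],[0,0,0],[0,0,0],[0,0,0],[0,0,0]]' --grip '[0,0,0,0,0,0]'

```text
clock: 12.85
eef_pos: [0.5849, -0.0419, 0.0415]
tool_rot: [[0.999, 0.035, -0.012], [0.035, -0.999, -0.001], [-0.012, 0.001, -1.0]]
ft_force: [-21.6, -0.3, 13.5]
grip_width: 0.0258
grip_force: 35.0
```

play_rows --delta_pos '[[-0.01,0,0.004],[-0.01,0,0.004],[-0.01,0,0.004],[-0.01,0,0.004],[-0.01,0,0.004],[-0.01,0,0.1],[-0.03,0.05,0.3],[-0.06,0.1,0.6]]' --delta_rot '[[0,0,0],[0,0,0],[0,0,0],[0,0,0],[0,0,0],[0,0,0],[0,0,0],[0,0,0]]' --grip '[0,0,0.65,0.65,0.65,0.65,0.65,0.65]'

```text
clock: 13.85
eef_pos: [0.5753, -0.0155, 0.1955]
tool_rot: [[0.999, 0.036, -0.0], [0.036, -0.999, 0.0], [-0.0, -0.0, -1.0]]
ft_force: [0.2, 0.4, 1.5]
grip_width: 0.0594
grip_force: 0.0
```

```bash
python3 tray.py w6 0
python3 - <<'E'
from fit import *
o,im,P=wrist()
print("handle zone",rect(P,None,.035,.046,(.55,-.09),(.605,.01)),"slab",rect(P,None,.01,.02,(.5,-.09),(.605,.01)),"dock",rect(P,None,.029,.039,(.59,-.3),(.75,.15)))
E
```

```text
13.85 [ 0.5753 -0.0155  0.1955] 2.05 0.05944810293723247 [0.22404576 0.36592282 1.46702461]
tray 0.57 (array([535.5, 281.9]), array([225.2, 200. ]), 89.0, 2401, 13.1)
rim (array([535.5, 280.6]), array([222.7, 200. ]), 89.1, 2568, 13.1)
m 0.73 [  2. 227.] (array([505.2, 369.1]), array([63.6,  7.5]), -8.7, 353, 13.0) handle None
m 0.63 [340. 183.] (array([573.3, -42.5]), array([64.8, 64. ]), 2.1, 2093, 13.5) handle (array([585.6, -42.1]), array([29.8, 26. ]), 1.7, 660, 37.2)
handle zone (array([585.9, -42.1]), array([28.4, 25.1]), 2.4, 587, 37.3) slab (array([573.7, -43. ]), array([64.3, 63.2]), 2.0, 2060, 13.5) dock (array([640.9, -39.8]), array([253.6, 102.3]), -87.9, 19727, 33.4)
```

Run:
```python
from fit import *
o,im,P=wrist()
c,s=np.cos(np.radians(2.1)),np.sin(np.radians(2.1))
X=(P[...,0]-.6081)*c+(P[...,1]+.0409)*s; Y=-(P[...,0]-.6081)*s+(P[...,1]+.0409)*c
for yc in(-.12,-.04,.04,.12):
    m=(abs(Y-yc)<.004)&(abs(X)<.03)
    for a,b in((.004,.012),(.012,.02),(.02,.028),(.03,.038)):
        k=m&(P[...,2]>a)&(P[...,2]<b)
        if k.sum()>3:print(yc,a,k.sum(),np.percentile(X[k],[2,50]).round(4))
k=(abs(Y)<.03)&(P[...,2]>.01)&(P[...,2]<.02)&(X<-.01);print("rear",np.percentile(X[k],[.5,2]))
k=(abs(Y)<.03)&(P[...,2]>.035)&(P[...,2]<.05)&(X<0);print("handle",np.percentile(X[k],[1,50,99]))
```

```text
-0.12 0.02 11 [-0.0019 -0.0008]
-0.12 0.03 204 [0.0025 0.0165]
-0.04 0.02 13 [-0.0018 -0.0007]
-0.04 0.03 208 [0.0024 0.0161]
0.04 0.02 13 [-0.0019 -0.0006]
0.04 0.03 198 [0.0025 0.0171]
0.12 0.02 12 [-0.0017 -0.0007]
0.12 0.03 205 [0.0026 0.0162]
rear [-0.06624571 -0.06584816]
handle [-0.03636506 -0.02179309 -0.00784911]
```

View pics/w6.png

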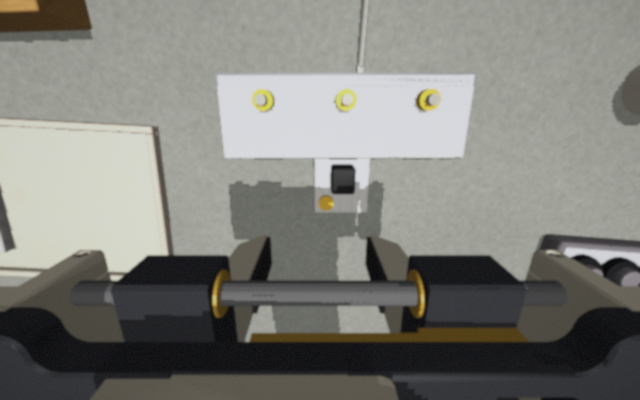

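play_rows --delta_pos '[[-0.05,0.2,0.15],[-0.1,0.4,0.25],[-0.15,0.6,0.25],[-0.2,0.8,0.25],[-0.25,1,0.25],[-0.25,1,0.25],[-0.25,1,0.25],[-0.25,1,0.25]]' --delta_rot '[[0,0,0],[0,0,-0.05],[0,0,-0.1],[0,0,-0.14],[0,0,-0.14],[0,0,-0.14],[0,0,-0.14],[0,0,-0.14]]' --grip '[0.65,0.65,0.65,0.65,0.65,0.65,0.65,0.65]'

```text
clock: 15.1
eef_pos: [0.5013, 0.2813, 0.2681]
tool_rot: [[0.997, -0.077, -0.001], [-0.077, -0.997, -0.002], [-0.001, 0.002, -1.0]]
ft_force: [0.4, -0.4, -0.6]
grip_width: 0.0595
grip_force: 0.0
```

```bash
python3 tray.py
```

```text
15.1 [0.5013 0.2813 0.2681] -4.44 0.05946148494011059 [ 0.43661709 -0.4398     -0.57893623]
tray 0.56 (array([536. , 313.2]), array([286.4, 200.1]), 89.0, 4324, 13.2)
rim (array([536. , 313.4]), array([286.1, 200.1]), 89.0, 4272, 13.2)
m 0.64 [559.  98.] (array([574.5, -41.6]), array([68. , 64.5]), 1.1, 1804, 13.7) handle (array([585.3, -41.3]), array([29.6, 25.7]), 3.7, 535, 37.2)
m 0.61 [228. 140.] (array([545.3, 398.1]), array([139.8,  64.4]), -4.6, 4407, 17.6) handle (array([520.9, 399.8]), array([29.1, 26.3]), -4.3, 466, 41.2)
m 0.32 [543.  34.] (array([614. ,  17.5]), array([189.1,  75.6]), 65.9, 447, 18.7) handle (array([666.7,   3.5]), array([97.1, 22.1]), -87.8, 597, 44.6)
```

play_rows --delta_pos '[[0.064,0.2,-0.15],[0.064,0.385,-0.3],[0.064,0.385,-0.45],[0.064,0.385,-0.527],[0.064,0.385,-0.527],[0.064,0.385,-0.527]]' --delta_rot '[[0,0,0],[0,0,0],[0,0,0],[0,0,0],[0,0,0],[0,0,0]]' --grip '[0.65,0.65,0.65,0.65,0.65,0.65]'

```text
clock: 16.0
eef_pos: [0.5209, 0.399, 0.1124]
tool_rot: [[0.997, -0.076, 0.002], [-0.076, -0.997, 0.001], [0.002, -0.001, -1.0]]
ft_force: [1.4, -0.1, -0.8]
grip_width: 0.0598
grip_force: 0.0
```

play_rows --delta_pos '[[0,0.002,-0.08],[0,0.002,-0.15],[0,0.002,-0.2],[0,0.002,-0.219],[0,0.002,-0.219],[0,0.002,-0.219],[0,0.002,-0.219],[0,0.002,-0.219],[0,0.002,-0.219],[0,0.002,-0.219]]' --delta_rot '[[0,0,0],[0,0,0],[0,0,0],[0,0,0],[0,0,0],[0,0,0],[0,0,0],[0,0,0],[0,0,0],[0,0,0]]' --grip '[0.65,0.65,0.65,0.65,0,0,0,0,0,0]'

```text
clock: 17.25
eef_pos: [0.5197, 0.3998, 0.0452]
tool_rot: [[0.997, -0.075, -0.0], [-0.075, -0.997, -0.0], [-0.0, 0.0, -1.0]]
ft_force: [0.9, -0.5, -0.2]
grip_width: 0.0043
grip_force: 0.0
```

play_rows --delta_pos '[[0,0,0],[0,0,0.1],[-0.05,-0.1,0.3],[-0.1,-0.2,0.6],[-0.1,-0.2,0.7],[-0.1,-0.2,0.7]]' --delta_rot '[[0,0,0],[0,0,0],[0,0,0],[0,0,0],[0,0,0],[0,0,0]]' --grip '[0.65,0.65,0.65,0.65,0.65,0.65]'

```text
clock: 18.0
eef_pos: [0.4911, 0.3407, 0.2605]
tool_rot: [[0.997, -0.075, 0.007], [-0.075, -0.997, 0.005], [0.007, -0.005, -1.0]]
ft_force: [-0.5, 0.9, -1.4]
grip_width: 0.058
grip_force: 0.0
```

```bash
python3 tray.py w7
```

```text
18.0 [0.4911 0.3407 0.2605] -4.32 0.05800577017468941 [-0.52854144  0.94248192 -1.38599646]
tray 0.91 (array([535.7, 313.8]), array([286. , 200.3]), 89.1, 4573, 13.1)
rim (array([535.7, 313.9]), array([286.2, 200.3]), 89.1, 4522, 13.1)
m 0.97 [615.  86.] (array([575.3, -41.7]), array([69. , 63.8]), 1.1, 1939, 13.6) handle (array([584. , -34.2]), array([30.7, 14.5]), 11.4, 289, 37.0)
m 0.96 [271. 152.] (array([515.3, 403.3]), array([141.1,  64.1]), -2.5, 4256, 17.5) handle (array([491.1, 404.3]), array([30.3, 26. ]), -2.6, 456, 41.2)
```

View pics/w7.png

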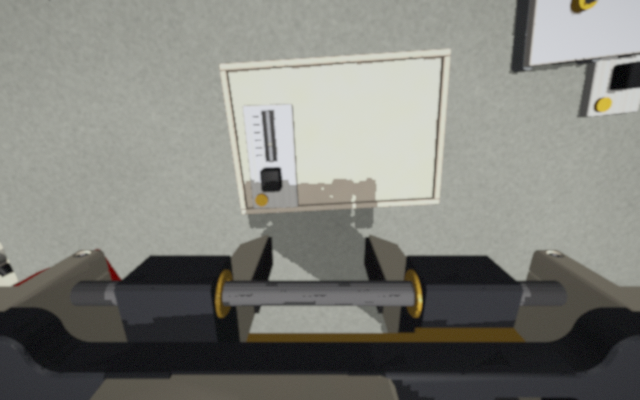

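play_rows --delta_pos '[[0,0.212,-0.15],[0,0.212,-0.3],[0,0.212,-0.45],[0,0.212,-0.5],[0,0.212,-0.5],[0,0.212,-0.5]]' --delta_rot '[[0,0,0.04],[0,0,0.04],[0,0,0.04],[0,0,0.04],[0,0,0.04],[0,0,0.04]]' --grip '[0.65,0.65,0.65,0.65,0.65,0.65]'

```text
clock: 18.9
eef_pos: [0.4905, 0.4041, 0.1068]
tool_rot: [[0.999, -0.044, 0.002], [-0.044, -0.999, 0.002], [0.002, -0.002, -1.0]]
ft_force: [-0.2, 0.3, 0.4]
grip_width: 0.0596
grip_force: 0.0
```

play_rows --delta_pos '[[0,0,-0.08],[0,0,-0.15],[0,0,-0.19],[0,0,-0.2],[0,0,-0.2],[0,0,-0.2],[0,0,-0.2],[0,0,-0.2],[0,0,-0.2],[0,0,-0.2]]' --delta_rot '[[0,0,0],[0,0,0],[0,0,0],[0,0,0],[0,0,0],[0,0,0],[0,0,0],[0,0,0],[0,0,0],[0,0,0]]' --grip '[0.65,0.65,0.65,0.65,0,0,0,0,0,0]'

```text
clock: 20.15
eef_pos: [0.4898, 0.4038, 0.0456]
tool_rot: [[0.999, -0.043, 0.0], [-0.043, -0.999, 0.001], [0.0, -0.001, -1.0]]
ft_force: [-0.9, 1.4, 2.8]
grip_width: 0.0255
grip_force: 35.0
```

play_rows --delta_pos '[[0,0,0.1],[0,0,0.2],[0,-0.1,0.25],[-0.01,-0.25,0.25],[-0.01,-0.4,0.25],[-0.01,-0.6,0.25],[-0.01,-0.8,0.25],[-0.01,-1,0.2],[-0.01,-1,0.13],[-0.01,-1,0.13]]' --delta_rot '[[0,0,0],[0,0,0],[0,0,0.04],[0,0,0.08],[0,0,0.102],[0,0,0.102],[0,0,0.102],[0,0,0.102],[0,0,0.102],[0,0,0.102]]' --grip '[0,0,0,0,0,0,0,0,0,0]'

```text
clock: 21.4
eef_pos: [0.4853, 0.1023, 0.0829]
tool_rot: [[0.999, 0.035, -0.004], [0.035, -0.999, -0.001], [-0.004, 0.001, -1.0]]
ft_force: [-0.5, 0.6, -2.5]
grip_width: 0.0257
grip_force: 35.0
```

play_rows --delta_pos '[[0.01,-0.12,0],[0.01,-0.223,-0.03],[0.01,-0.223,-0.08],[0.01,-0.223,-0.125],[0.01,-0.223,-0.125],[0.01,-0.223,-0.125],[0.01,-0.223,-0.125]]' --delta_rot '[[0,0,0],[0,0,0],[0,0,0],[0,0,0],[0,0,0],[0,0,0],[0,0,0]]' --grip '[0,0,0,0,0,0,0]'

```text
clock: 22.28
eef_pos: [0.49, 0.0371, 0.0471]
tool_rot: [[0.999, 0.038, 0.001], [0.038, -0.999, 0.0], [0.001, -0.0, -1.0]]
ft_force: [1.0, -0.0, -2.1]
grip_width: 0.0259
grip_force: 35.0
```

```bash
python3 pre.py w8
```

```text
22.275 [0.49   0.0371 0.0471] 2.16 0.025892064233643205 [ 1.  -0.  -2.1] under~ 0.0051
slab (array([539.9,  29.1]), array([94.4, 85.1]), 1.7, 16454, 19.0)
dock (array([605.5, -12.4]), array([196.4,  33.4]), -88.0, 16002, 33.2)
```

```bash
sed -i 's/y-.05),(x+.11,y+.05)/y-.04),(x+.11,y+.045)/' pre.py; python3 pre.py w8
```

```text
22.325 [0.49   0.0369 0.0471] 2.14 0.026033450619211407 [-0.  -0.1 -2.7] under~ 0.0051
slab (array([539.4,  39. ]), array([94.5, 64.2]), 2.4, 16418, 19.0)
dock (array([605.4, -12.8]), array([196.9,  33.1]), -87.8, 15999, 33.2)
```

play_rows --delta_pos '[[0,-0.008,-0.009],[0,-0.008,-0.009],[0.05,-0.006,-0.009],[0.08,-0.005,-0.009],[0.11,-0.004,-0.009],[0.14,-0.003,-0.009],[0.17,-0.002,-0.009],[0.2,-0.001,-0.009],[0.2,-0.001,-0.009]]' --delta_rot '[[0,0,0],[0,0,0],[0,0,0],[0,0,0],[0,0,0],[0,0,0],[0,0,0],[0,0,0],[0,0,0]]' --grip '[0,0,0,0,0,0,0,0,0]'

```text
clock: 23.5
eef_pos: [0.5505, 0.0363, 0.044]
tool_rot: [[0.999, 0.037, 0.001], [0.037, -0.999, 0.0], [0.001, -0.0, -1.0]]
ft_force: [0.0, -0.7, -1.5]
grip_width: 0.0257
grip_force: 35.0
```

play_rows --delta_pos '[[0.04,0.001,-0.004],[0.07,0.002,-0.004],[0.1,0.004,-0.004],[0.11,0.004,-0.004],[0.118,0.004,-0.004],[0.122,0.004,-0.004],[0.112,0.004,0.0],[0.112,0.004,0.0]]' --delta_rot '[[0,0,0],[0,0,0],[0,0,0],[0,0,0],[0,0,0],[0,0,0],[0,0,0],[0,0,0]]' --grip '[0,0,0,0,0,0,0,0]'

```text
clock: 24.5
eef_pos: [0.5814, 0.0376, 0.0434]
tool_rot: [[0.999, 0.037, -0.004], [0.037, -0.999, -0.0], [-0.004, 0.0, -1.0]]
ft_force: [-6.7, 0.8, -2.7]
grip_width: 0.0259
grip_force: 35.0
```

play_rows --delta_pos '[[0,0,0],[0,0,0],[0,0,0],[0,0,0.1],[-0.05,-0.07,0.3],[-0.1,-0.15,0.6],[-0.1,-0.15,0.6]]' --delta_rot '[[0,0,0],[0,0,0],[0,0,0],[0,0,0],[0,0,0],[0,0,0],[0,0,0]]' --grip '[0.65,0.65,0.65,0.65,0.65,0.65,0.65]'

```text
clock: 25.38
eef_pos: [0.554, -0.0084, 0.2275]
tool_rot: [[0.999, 0.036, 0.004], [0.036, -0.999, -0.0], [0.004, 0.0, -1.0]]
ft_force: [-0.2, 0.3, -1.2]
grip_width: 0.0596
grip_force: 0.0
```

```bash
cat > home.py <<'E'
from fit import *
o,im,P=wrist();save(im,"home%d"%(o["clock"]*10))
print(o["clock"],o["eef_pos"].round(4),o["ft_force"].round(1))
c,s=np.cos(np.radians(2.1)),np.sin(np.radians(2.1))
X=(P[...,0]-.6081)*c+(P[...,1]+.0409)*s; Y=-(P[...,0]-.6081)*s+(P[...,1]+.0409)*c
for b in(-.08,0,.08):
    k=(abs(Y-b)<.036)&(P[...,2]>.01)&(P[...,2]<.02)&(X<-.01)&(X>-.15)
    k2=(abs(Y-b)<.036)&(P[...,2]>.035)&(P[...,2]<.05)&(X<0)&(X>-.1)
    k3=(abs(Y-b-.04)<.004)&(abs(X)<.03)&(P[...,2]>.02)&(P[...,2]<.028)
    if k2.sum()>20: print(b,"rear",np.percentile(X[k],1).round(4),"handle",np.percentile(X[k2],[1,50,99]).round(4),"y",np.median(Y[k2]).round(4),np.percentile(Y[k],[1,99]).round(4),"mouth",np.percentile(X[k3],2).round(4) if k3.any() else None)
E
python3 home.py
```

```text
25.375 [ 0.554  -0.0084  0.2275] [-0.2  0.3 -1.2]
0 rear -0.0671 handle [-0.0375 -0.0219 -0.0083] y 0.0 [-0.0317  0.0309] mouth -0.0019
0.08 rear -0.067 handle [-0.0374 -0.0219 -0.0083] y 0.0788 [0.0473 0.1103] mouth -0.0018
```

play_rows --delta_pos '[[-0.05,-0.2,0],[-0.1,-0.4,0],[-0.15,-0.6,0],[-0.2,-0.8,-0.05],[-0.227,-1,-0.15],[-0.227,-1,-0.25],[-0.227,-1,-0.25],[-0.227,-1,-0.25]]' --delta_rot '[[0,0,0],[0,0,-0.05],[0,0,-0.11],[0,0,-0.11],[0,0,-0.11],[0,0,-0.11],[0,0,-0.11],[0,0,-0.11]]' --grip '[0,0,0,0,0,0,0,0]'

```text
clock: 26.42
eef_pos: [0.4862, -0.3066, 0.15]
tool_rot: [[0.999, -0.048, 0.001], [-0.048, -0.999, 0.0], [0.001, -0.0, -1.0]]
ft_force: [0.0, -0.0, 0.5]
grip_width: 0.0005
grip_force: 0.0
```

play_rows --delta_pos '[[0,-0.092,-0.1],[0,-0.092,-0.18],[0,-0.092,-0.21],[0,-0.092,-0.24],[0,-0.092,-0.26],[0,-0.092,-0.268],[0,-0.092,-0.27],[0,-0.092,-0.27]]' --delta_rot '[[0,0,0],[0,0,0],[0,0,0],[0,0,0],[0,0,0],[0,0,0],[0,0,0],[0,0,0]]' --grip '[0,0,0,0,0,0,0,0]'

```text
clock: 27.42
eef_pos: [0.4865, -0.3347, 0.0709]
tool_rot: [[0.999, -0.049, 0.003], [-0.049, -0.999, -0.001], [0.003, 0.001, -1.0]]
ft_force: [-5.9, 5.1, 25.5]
grip_width: 0.0006
grip_force: 12.8
```

play_rows --delta_pos '[[0,0,0.06],[0,0,0.12],[-0.018,-0.15,0.12],[-0.018,-0.302,0.12],[-0.018,-0.302,0.12],[-0.018,-0.302,0.1],[-0.018,-0.302,0.06],[-0.018,-0.302,0.035],[-0.018,-0.302,0.015],[-0.018,-0.302,0.002],[-0.018,-0.302,0.001],[-0.018,-0.302,0.001]]' --delta_rot '[[0,0,0],[0,0,0],[0,0,0],[0,0,0],[0,0,0],[0,0,0],[0,0,0],[0,0,0],[0,0,0],[0,0,0],[0,0,0],[0,0,0]]' --grip '[0,0,0,0,0,0,0,0,0,0,0,0]'

```text
clock: 28.92
eef_pos: [0.4799, -0.4246, 0.0709]
tool_rot: [[0.999, -0.049, -0.0], [-0.049, -0.999, 0.0], [-0.0, -0.0, -1.0]]
ft_force: [-8.6, 9.4, 30.1]
grip_width: 0.0002
grip_force: 14.8
```

Now middle (483.3, -379.8).

play_rows --delta_pos '[[0,0,0.06],[0,0,0.12],[0.011,0.08,0.12],[0.011,0.149,0.12],[0.011,0.149,0.12],[0.011,0.149,0.1],[0.011,0.149,0.06],[0.011,0.149,0.035],[0.011,0.149,0.015],[0.011,0.149,0.002],[0.011,0.149,0.001],[0.011,0.149,0.001]]' --delta_rot '[[0,0,0],[0,0,0],[0,0,0],[0,0,0],[0,0,0],[0,0,0],[0,0,0],[0,0,0],[0,0,0],[0,0,0],[0,0,0],[0,0,0]]' --grip '[0,0,0,0,0,0,0,0,0,0,0,0]'

```text
clock: 30.42
eef_pos: [0.4825, -0.3814, 0.0709]
tool_rot: [[0.999, -0.05, -0.001], [-0.05, -0.999, -0.001], [-0.001, 0.001, -1.0]]
ft_force: [-9.3, 4.5, 28.8]
grip_width: 0.0004
grip_force: 14.2
```

play_rows --delta_pos '[[0,0,0.1],[0,0.1,0.3],[0.1,0.3,0.5],[0.2,0.5,0.55],[0.225,0.7,0.55],[0.225,0.9,0.55],[0.225,1,0.55],[0.225,1,0.55],[0.225,1,0.55]]' --delta_rot '[[0,0,0],[0,0,0],[0,0,0.05],[0,0,0.11],[0,0,0.11],[0,0,0.11],[0,0,0.11],[0,0,0.11],[0,0,0.11]]' --grip '[0,0.65,0.65,0.65,0.65,0.65,0.65,0.65,0.65]'

```text
clock: 31.55
eef_pos: [0.5506, -0.0815, 0.2334]
tool_rot: [[0.999, 0.037, -0.0], [0.037, -0.999, -0.001], [-0.0, 0.001, -1.0]]
ft_force: [0.8, -1.0, 0.3]
grip_width: 0.0595
grip_force: 0.0
```

```bash
python3 home.py
```

```text
31.55 [ 0.5506 -0.0815  0.2334] [ 0.8 -1.   0.3]
0 rear -0.0662 handle [-0.037  -0.0225 -0.008 ] y -0.0007 [-0.0319  0.0308] mouth -0.0024
0.08 rear -0.0663 handle [-0.0372 -0.0226 -0.0084] y 0.0782 [0.0471 0.1098] mouth -0.0024
```

play_rows --delta_pos '[[0.05,0.2,0],[0.109,0.396,-0.1],[0.109,0.396,-0.3],[0.109,0.396,-0.445],[0.109,0.396,-0.445],[0.109,0.396,-0.445]]' --delta_rot '[[0,0,0],[0,0,0],[0,0,0],[0,0,0],[0,0,0],[0,0,0]]' --grip '[0.65,0.65,0.65,0.65,0.65,0.65]'

```text
clock: 32.35
eef_pos: [0.5844, 0.0368, 0.1016]
tool_rot: [[0.999, 0.035, 0.002], [0.035, -0.999, -0.0], [0.002, 0.0, -1.0]]
ft_force: [-0.0, -0.1, 0.8]
grip_width: 0.0593
grip_force: 0.0
```

play_rows --delta_pos '[[-0.004,0,-0.08],[-0.004,0.001,-0.14],[-0.004,0.001,-0.18],[-0.004,0.001,-0.195],[-0.004,0.001,-0.195],[-0.004,0.001,-0.195],[-0.004,0.001,-0.195],[-0.004,0.001,-0.195],[-0.004,0.001,-0.195],[-0.004,0.001,-0.195]]' --delta_rot '[[0,0,0],[0,0,0],[0,0,0],[0,0,0],[0,0,0],[0,0,0],[0,0,0],[0,0,0],[0,0,0],[0,0,0]]' --grip '[0.65,0.65,0.65,0.65,0,0,0,0,0,0]'

```text
clock: 33.6
eef_pos: [0.5822, 0.038, 0.0419]
tool_rot: [[0.999, 0.037, 0.0], [0.037, -0.999, -0.0], [0.0, 0.0, -1.0]]
ft_force: [-0.4, -1.1, 4.1]
grip_width: 0.0256
grip_force: 35.0
```

play_rows --delta_pos '[[0,0,0.006],[-0.05,-0.002,0.008],[-0.11,-0.004,0.008],[-0.17,-0.006,0.008],[-0.23,-0.008,0.008],[-0.29,-0.01,0.008],[-0.34,-0.012,0.008],[-0.34,-0.012,0.008]]' --delta_rot '[[0,0,0],[0,0,0],[0,0,0],[0,0,0],[0,0,0],[0,0,0],[0,0,0],[0,0,0]]' --grip '[0,0,0,0,0,0,0,0]'

```text
clock: 34.6
eef_pos: [0.4789, 0.0343, 0.0439]
tool_rot: [[0.999, 0.037, -0.001], [0.037, -0.999, -0.0], [-0.001, 0.0, -1.0]]
ft_force: [0.3, 0.9, -2.7]
grip_width: 0.0259
grip_force: 35.0
```

play_rows --delta_pos '[[0,0,0.12],[0,0,0.25],[0,0.15,0.25],[0,0.3,0.25],[0.05,0.5,0.25],[0.107,0.7,0.25],[0.107,0.85,0.25],[0.107,1,0.25],[0.107,1,0.25],[0.107,1,0.25]]' --delta_rot '[[0,0,0],[0,0,0],[0,0,-0.03],[0,0,-0.069],[0,0,-0.069],[0,0,-0.069],[0,0,-0.069],[0,0,-0.069],[0,0,-0.069],[0,0,-0.069]]' --grip '[0,0,0,0,0,0,0,0,0,0]'

```text
clock: 35.85
eef_pos: [0.5124, 0.3341, 0.1186]
tool_rot: [[1.0, -0.017, -0.0], [-0.017, -1.0, -0.001], [-0.0, 0.001, -1.0]]
ft_force: [0.2, -0.5, -2.3]
grip_width: 0.0255
grip_force: 35.0
```

play_rows --delta_pos '[[-0.003,0.099,-0.05],[-0.003,0.099,-0.12],[-0.003,0.099,-0.19],[-0.003,0.099,-0.22],[-0.003,0.099,-0.234],[-0.003,0.099,-0.238],[-0.003,0.099,-0.238]]' --delta_rot '[[0,0,0],[0,0,0],[0,0,0],[0,0,0],[0,0,0],[0,0,0],[0,0,0]]' --grip '[0,0,0,0,0,0,0]'

```text
clock: 36.72
eef_pos: [0.5116, 0.3643, 0.0482]
tool_rot: [[1.0, -0.018, 0.001], [-0.018, -1.0, 0.001], [0.001, -0.001, -1.0]]
ft_force: [-0.3, -0.6, -2.3]
grip_width: 0.026
grip_force: 35.0
```

Still carried (−2.3 N), about 2 mm above the floor. I'll lower it, release and rise.

play_rows --delta_pos '[[0,0,-0.005],[0,0,-0.007],[0,0,-0.007],[0,0,-0.007],[0,0,-0.007],[0,0,-0.005],[0,0,0.1],[0,-0.1,0.3],[0,-0.2,0.5]]' --delta_rot '[[0,0,0],[0,0,0],[0,0,0],[0,0,0],[0,0,0],[0,0,0],[0,0,0],[0,0,0],[0,0,0]]' --grip '[0,0,0,0.65,0.65,0.65,0.65,0.65,0.65]'

```text
clock: 37.85
eef_pos: [0.511, 0.3077, 0.1907]
tool_rot: [[1.0, -0.016, -0.001], [-0.016, -1.0, -0.0], [-0.001, 0.0, -1.0]]
ft_force: [1.2, -0.7, 0.0]
grip_width: 0.0594
grip_force: 0.0
```

```bash
python3 tray.py
```

```text
37.85 [0.511  0.3077 0.1907] -0.94 0.059379020277391927 [ 1.16000213 -0.68728849  0.02529149]
tray 0.92 (array([536.1, 313.4]), array([285.6, 198.6]), 89.0, 5973, 13.1)
rim (array([536.1, 313.7]), array([286.4, 198.6]), 89.0, 6197, 13.1)
m 0.88 [266. 154.] (array([536.9, 363.3]), array([139.2,  64.2]), -1.3, 6391, 17.5) handle (array([512.3, 363.7]), array([28.9, 26. ]), -1.1, 653, 41.2)
m 0.82 [620. 127.] (array([573.2, -24.1]), array([70.6, 34.7]), 10.6, 1572, 13.6) handle None
```

play_rows --delta_pos '[[0,-0.2,0.05],[0.05,-0.4,0.05],[0.1,-0.6,0.05],[0.15,-0.8,0.05],[0.2,-1,0.05],[0.23,-1,0.05],[0.23,-1,0.05]]' --delta_rot '[[0,0,0],[0,0,0.068],[0,0,0.068],[0,0,0.068],[0,0,0.068],[0,0,0.068],[0,0,0.068]]' --grip '[0.65,0.65,0.65,0.65,0.65,0.65,0.65]'

```text
clock: 38.88
eef_pos: [0.5803, 0.009, 0.2034]
tool_rot: [[0.999, 0.036, -0.001], [0.036, -0.999, 0.001], [-0.001, -0.001, -1.0]]
ft_force: [-0.4, 0.9, 0.3]
grip_width: 0.0596
grip_force: 0.0
```

```bash
python3 home.py
```

```text
38.875 [0.5803 0.009  0.2034] [-0.4  0.9  0.3]
0 rear -0.0665 handle [-0.0374 -0.0219 -0.0084] y 0.0001 [-0.0316  0.0312] mouth -0.0026
```

play_rows --delta_pos '[[0.019,-0.17,-0.1],[0.017,-0.17,-0.25],[0.017,-0.17,-0.345],[0.017,-0.17,-0.345],[0.017,-0.17,-0.345]]' --delta_rot '[[0,0,0],[0,0,0],[0,0,0],[0,0,0],[0,0,0]]' --grip '[0.65,0.65,0.65,0.65,0.65]'

```text
clock: 39.55
eef_pos: [0.586, -0.0412, 0.102]
tool_rot: [[0.999, 0.038, 0.001], [0.038, -0.999, 0.001], [0.001, -0.0, -1.0]]
ft_force: [0.1, 0.2, 0.5]
grip_width: 0.0595
grip_force: 0.0
```

play_rows --delta_pos '[[-0.002,-0.001,-0.08],[-0.002,-0.001,-0.14],[-0.002,-0.001,-0.18],[-0.002,-0.001,-0.196],[-0.002,-0.001,-0.196],[-0.002,-0.001,-0.196],[-0.002,-0.001,-0.196],[-0.002,-0.001,-0.196],[-0.002,-0.001,-0.196],[-0.002,-0.001,-0.196]]' --delta_rot '[[0,0,0],[0,0,0],[0,0,0],[0,0,0],[0,0,0],[0,0,0],[0,0,0],[0,0,0],[0,0,0],[0,0,0]]' --grip '[0.65,0.65,0.65,0.65,0,0,0,0,0,0]'

```text
clock: 40.8
eef_pos: [0.585, -0.0428, 0.0424]
tool_rot: [[0.999, 0.036, 0.0], [0.036, -0.999, 0.0], [0.0, -0.0, -1.0]]
ft_force: [-1.3, 1.1, 5.8]
grip_width: 0.0256
grip_force: 35.0
```

play_rows --delta_pos '[[0,0,0.006],[-0.05,-0.002,0.008],[-0.11,-0.004,0.008],[-0.17,-0.006,0.008],[-0.23,-0.008,0.008],[-0.29,-0.01,0.008],[-0.34,-0.012,0.008],[-0.35,-0.012,0.05],[-0.35,-0.012,0.15],[-0.35,-0.012,0.25],[-0.35,-0.012,0.25]]' --delta_rot '[[0,0,0],[0,0,0],[0,0,0],[0,0,0],[0,0,0],[0,0,0],[0,0,0],[0,0,0],[0,0,0],[0,0,0],[0,0,0]]' --grip '[0,0,0,0,0,0,0,0,0,0,0]'

```text
clock: 42.18
eef_pos: [0.4821, -0.0466, 0.1198]
tool_rot: [[0.999, 0.036, 0.006], [0.036, -0.999, -0.0], [0.006, 0.0, -1.0]]
ft_force: [-0.0, -0.3, -2.3]
grip_width: 0.0256
grip_force: 35.0
```

play_rows --delta_pos '[[0,0.15,0],[0,0.3,0],[0.03,0.5,0],[0.07,0.7,0],[0.091,0.85,0],[0.091,1,0],[0.091,1,0],[0.091,1,0]]' --delta_rot '[[0,0,-0.03],[0,0,-0.069],[0,0,-0.069],[0,0,-0.069],[0,0,-0.069],[0,0,-0.069],[0,0,-0.069],[0,0,-0.069]]' --grip '[0,0,0,0,0,0,0,0]'

```text
clock: 43.18
eef_pos: [0.5068, 0.2528, 0.1163]
tool_rot: [[1.0, -0.018, -0.001], [-0.018, -1.0, -0.001], [-0.001, 0.001, -1.0]]
ft_force: [0.7, -0.6, -2.4]
grip_width: 0.026
grip_force: 35.0
```

```bash
python3 tray.py; python3 pre.py w9
```

```text
43.175 [0.5068 0.2528 0.1163] -1.02 0.026005108516797514 [ 0.71778118 -0.60119129 -2.43444621]
tray 0.65 (array([536.7, 313.5]), array([286.5, 198.6]), 89.2, 9605, 13.0)
rim (array([536.7, 313.5]), array([286.5, 198.6]), 89.2, 9564, 13.1)
m 0.85 [319. 166.] None handle None
m 0.56 [188. 163.] (array([537. , 363.2]), array([139.2,  64.6]), -0.9, 10773, 17.5) handle (array([512. , 363.3]), array([30.1, 25.8]), -0.7, 1232, 41.2)
43.325 [0.5073 0.2517 0.1168] -1.15 0.02538564074819599 [-0.8 -0.7 -2.1] under~ 0.0748
slab (array([555.8, 250.7]), array([94.7, 64.3]), -1.0, 16164, 87.6)
dock (array([631.1,  54.2]), array([68.3, 51.2]), -89.6, 7092, 33.2)
```

play_rows --delta_pos '[[0.006,0.04,-0.05],[0.006,0.04,-0.12],[0.006,0.04,-0.18],[0.006,0.04,-0.22],[0.006,0.04,-0.23],[0.006,0.04,-0.234],[0.006,0.04,-0.234]]' --delta_rot '[[0,0,0],[0,0,0],[0,0,0],[0,0,0],[0,0,0],[0,0,0],[0,0,0]]' --grip '[0,0,0,0,0,0,0]'

```text
clock: 44.25
eef_pos: [0.5092, 0.2656, 0.0474]
tool_rot: [[1.0, -0.018, 0.001], [-0.018, -1.0, 0.0], [0.001, -0.001, -1.0]]
ft_force: [0.1, 0.5, -2.3]
grip_width: 0.0259
grip_force: 35.0
```

play_rows --delta_pos '[[0,0,-0.003],[0,0,-0.004],[0,0,-0.004],[0,0,-0.004],[0,0,-0.004],[0,0,-0.002],[0,0,0.1],[0,0.05,0.3],[0,0.1,0.5],[0,0.1,0.5]]' --delta_rot '[[0,0,0],[0,0,0],[0,0,0],[0,0,0],[0,0,0],[0,0,0],[0,0,0],[0,0,0],[0,0,0],[0,0,0]]' --grip '[0,0,0,0.65,0.65,0.65,0.65,0.65,0.65,0.65]'

```text
clock: 45.5
eef_pos: [0.5107, 0.2988, 0.2021]
tool_rot: [[1.0, -0.016, 0.008], [-0.016, -1.0, 0.006], [0.008, -0.006, -1.0]]
ft_force: [0.1, 0.5, 0.9]
grip_width: 0.06
grip_force: 0.0
```

```bash
python3 tray.py w10
```

```text
45.5 [0.5107 0.2988 0.2021] -0.94 0.06001036191519155 [0.07388855 0.45302438 0.87806958]
tray 0.84 (array([535.9, 313.5]), array([285.8, 199.4]), 89.0, 5900, 13.0)
rim (array([536. , 313.3]), array([286.2, 199.4]), 89.1, 5754, 13.1)
m 0.78 [349. 158.] (array([534.8, 264.4]), array([139.8,  63.9]), -0.8, 6017, 17.5) handle (array([510.6, 265.4]), array([29.1, 25.6]), 0.6, 630, 41.2)
m 0.58 [262. 156.] (array([537.1, 363.3]), array([138.5,  64.1]), -1.0, 5946, 17.5) handle (array([512. , 363.7]), array([29.2, 26.1]), -1.3, 639, 41.1)
```

View pics/w10.png

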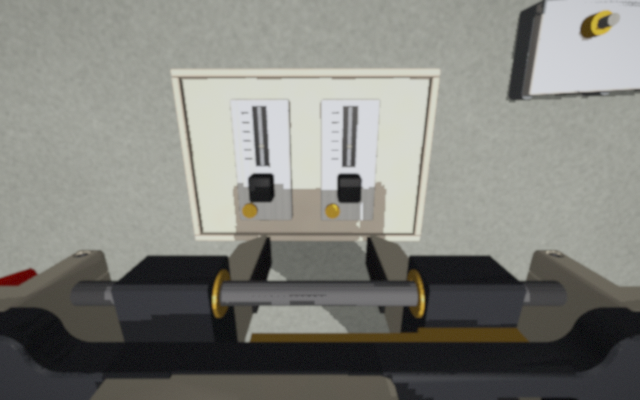

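Both meters lie flat and straight in the tray, handles at (261,187) and (348,187). Next is the large key.

play_rows --delta_pos '[[0,-0.2,0.1],[-0.05,-0.4,0.2],[-0.1,-0.6,0.2],[-0.15,-0.8,0.2],[-0.15,-1,0.2],[-0.15,-1,0.2],[-0.15,-1,0.2]]' --delta_rot '[[0,0,0],[0,0,0],[0,0,0],[0,0,0],[0,0,0],[0,0,0],[0,0,0]]' --grip '[0.65,0,0,0,0,0,0]'

```text
clock: 46.52
eef_pos: [0.4632, -0.0051, 0.2558]
tool_rot: [[1.0, -0.02, -0.002], [-0.02, -1.0, 0.0], [-0.002, -0.0, -1.0]]
ft_force: [0.3, 0.4, -0.2]
grip_width: 0.0045
grip_force: 0.0
```

play_rows --delta_pos '[[-0.05,-0.2,0],[-0.1,-0.4,0],[-0.15,-0.6,0],[-0.157,-0.8,0],[-0.157,-1,-0.1],[-0.157,-1,-0.2],[-0.157,-1,-0.3],[-0.157,-1,-0.3]]' --delta_rot '[[0,0,0],[0,0,0],[0,0,0],[0,0,0],[0,0,0],[0,0,0],[0,0,0],[0,0,0]]' --grip '[0,0,0,0,0,0,0,0]'

```text
clock: 47.52
eef_pos: [0.4163, -0.3022, 0.1644]
tool_rot: [[1.0, -0.016, -0.005], [-0.015, -1.0, 0.004], [-0.005, -0.004, -1.0]]
ft_force: [-0.7, 0.3, 0.0]
grip_width: 0.0006
grip_force: 0.0
```

play_rows --delta_pos '[[0.005,-0.15,0],[0.005,-0.245,-0.1],[0.005,-0.245,-0.215],[0.005,-0.245,-0.215],[0.005,-0.245,-0.215]]' --delta_rot '[[0,0,0],[0,0,0],[0,0,0],[0,0,0],[0,0,0]]' --grip '[0,0,0,0,0]'

```text
clock: 48.15
eef_pos: [0.4197, -0.3777, 0.104]
tool_rot: [[1.0, -0.016, 0.001], [-0.016, -1.0, -0.001], [0.002, 0.001, -1.0]]
ft_force: [-0.5, -0.4, 0.2]
grip_width: 0.001
grip_force: 0.0
```

play_rows --delta_pos '[[-0.005,0.003,-0.06],[-0.005,0.003,-0.085],[-0.005,0.003,-0.1],[-0.005,0.003,-0.11],[-0.005,0.003,-0.115],[-0.005,0.003,-0.115]]' --delta_rot '[[0,0,0],[0,0,0],[0,0,0],[0,0,0],[0,0,0],[0,0,0]]' --grip '[0,0,0,0,0,0]'

```text
clock: 48.9
eef_pos: [0.4177, -0.3772, 0.0708]
tool_rot: [[1.0, -0.018, 0.002], [-0.018, -1.0, -0.001], [0.002, 0.001, -1.0]]
ft_force: [-6.4, 8.0, 29.9]
grip_width: 0.0007
grip_force: 15.3
```

Fully down. I'll rise clear and check the tray once more from above.

play_rows --delta_pos '[[0,0,0.15],[0,0,0.35],[0,0,0.55],[0,0,0.7],[0,0,0.7],[0,0,0.7]]' --delta_rot '[[0,0,0],[0,0,0],[0,0,0],[0,0,0],[0,0,0],[0,0,0]]' --grip '[0,0,0,0,0,0]'

```text
clock: 49.65
eef_pos: [0.4165, -0.3771, 0.2777]
tool_rot: [[1.0, -0.018, -0.0], [-0.018, -1.0, 0.0], [-0.0, 0.0, -1.0]]
ft_force: [0.4, -0.0, -1.4]
grip_width: 0.0002
grip_force: 0.0
```

Run:
```python
from fit import *
o,im,P=wrist();print(o["clock"],o["eef_pos"],o["ft_force"])
for c in((.417,-.3765),(.486,-.3345),(.4832,-.38),(.481,-.4255)):
    k=np.hypot(P[...,0]-c[0],P[...,1]-c[1])<.006;print(np.nanmedian(P[k][:,2]).round(4))
t=get_image("top");Q=cloud(t)
for n in("meter1","spray","carton","driver"):
    for s in silhouettes(n,t):
        if s["conf"]>.5: print(n,round(s["conf"],2),np.round(s["location"]),rect(Q,s["pixels"],.01,.15,(.3,-.5),(.95,.5)))
```

```text
49.65 [ 0.41649575 -0.37714091  0.27765533] [ 0.40378178 -0.00215603 -1.42169578]
0.0517
0.0515
0.0514
0.0513
meter1 0.68 [194. 220.] (array([537.9, 362.3]), array([140.1,  65.1]), -0.9, 896, 18.3)
meter1 0.57 [228. 219.] (array([537.2, 262.3]), array([138.4,  64.1]), 1.0, 865, 18.4)
spray 0.63 [435. 170.] (array([ 691.4, -368.3]), array([58.9, 53.3]), 53.3, 410, 89.3)
carton 0.97 [223. 144.] (array([768.8, 283.9]), array([121.8,  92.9]), -86.0, 1289, 59.0)
driver 0.64 [423. 241.] (array([ 485.7, -333.7]), array([22.5, 21.7]), 5.0, 56, 50.3)
driver 0.53 [332. 132.] (array([841.1, -57.6]), array([95.2, 22.7]), 0.9, 218, 22.7)
```

```bash
python3 -c "
from workcell import *
print(hand_in())"
```

```text
the job is handed in; nothing more can be done
None
```

I zeroed the tester, docked both flowmeters present, ran the test left, right, middle, laid them back flat in the tray with noses away from the robot, cleared the tester and handed in at about 50 s; the verdict was not shown.

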